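Find and mark the tight spot of a drawer slide

TASK

Before it is packed, check the drawer slide on the inspection board: take the carriage by its black grip and push it along the rail towards the orange drag pointer and on, gently, until it clearly binds at the hidden tight spot; do not ram or force it. Then back the carriage off so that it stands about 2 cm clear of the pointer, which stays behind to mark the spot, and let go. Only the carriage may move the pointer; leave the cup, the small box and the tin alone.

Things in the scene. Friction and masses are not known exactly. Their poses are not given: they have to be found in the camera images.
- rail: Steel drawer-slide channel 334 x 48 x 13 mm on a fixed white board (140 x 380 x 14 mm), 24 mm end blocks. Origin: mid-length, underside, 14 mm above the table. y: along the rail, the way to push the carriage; z up. Carriage's middle can travel y = -115 to +105 mm. In the rail is an unseen tight spot, which the carriage meets with its middle somewhere between y = 0 and +70 mm.
- carriage: Aluminium carriage on the rail, 40 mm long (y), 40 wide, some 250 g, with upright black ribbed grip. Origin: mid-length, at the rail's underside; axes as the rail's. Starts near the rail's -y end. Runs with about 2 N drag (3 N when pushing the pointer), stays where it is left. Clearly bound at a push of 8 to 14 N in all; damaged above 19 N in all.
- carriage_front (a point): Middle of the carriage's front (+y) face, 20 mm ahead of the carriage's origin and 18 mm above it. This face pushes the pointer. At the tight spot 3 N more resistance come at once, then a further 0.8 N for every mm pushed on; let go there, the carriage is pushed back a few mm while the pointer stays.
- carriage_grip (a point): Point in the carriage's black grip at which to pinch it from above, 55 mm above the carriage's origin, 69 mm above the table. The grip is 20 mm wide (across the rail, along x), 32 mm long (along y), and reaches from 20 to 75 mm above the carriage's origin.
- pointer: Orange drag pointer, a saddle 8 mm thick (y), 56 wide over the rail, with an arm to the scale on the -x side; top 36 mm above the table. Origin: mid-thickness, at the rail's underside; axes as the rail's. Starts ahead (+y) of the carriage, 0.8 N drag, stays where pushed. Touches the carriage when its origin is 24 mm ahead of the carriage's; 44 mm is 20 mm clear.
- cup_green: Speckled green tumbler, 80 mm wide, 103 high, loose, beyond the board. Origin: centre of its underside. Leave alone.
- kraft_box_2: Small kraft gift box, 50 x 66 x 46 mm, loose, beyond the board. Origin: centre of its underside. Leave alone.
- tin_1: Small round white tin, 62 mm wide, 22 high, loose, on the robot's side of the board. Origin: centre of its underside. Leave alone.

How it is judged:
On the way:
1. the carriage binds at the tight spot: it is pressed on it with more than 4.5 N for 0.2 s (contact force between carriage and rail above 4.5 N), for 0.2 s.
At the end, for the whole second after the job is handed in: The carriage stands still and released, 10 to 30 mm clear of the pointer (pointer origin 34 to 54 mm ahead of the carriage's), free of the tight spot; the pointer stands where the carriage pushed it at the tight spot (y of pointer in the frame of carriage between 0.034 and 0.054 m and linear speed of carriage below 0.005 m/s and contact force between carriage and rail below 0.3 N and contact force between carriage and pointer below 0.3 N); the robot touches nothing.
It fails at once if the carriage is forced into the tight spot with more than 16 N (contact force between carriage and rail above 16 N).
It fails at once if the robot touches the pointer (contact force between any of the fingers, the arm and pointer above 0.5 N).
It fails at once if the cup, the small box or the tin is moved by more than 15 mm (distance of any of cup_green, kraft_box_2, tin_1 from where it was at the start of the episode above 0.015 m).
It also fails if it takes over 45 s, if anything falls off the work surface, if the arm or the gripper's body presses on something with over 40 N, if the wrist force passes 120 N, or if a joint passes its speed limit or range.

ROBOT

A 6-joint arm with a two-finger parallel gripper is mounted at the origin on the work surface; the furniture and walls round the work are solid. World frame = base frame: x ahead of the robot, y to its left, z up, the work surface at z = 0. Lengths are in m, angles in rad, forces in N, time in s.
With the tool pointing down it reaches from about 0.325 to 0.85 m from the base axis. Payload 15.5 kg.
Tool frame: the origin (TCP) lies midway between the tips of the shut fingers; the grasp point (between the pads) lies 19 mm behind it; z points along the fingers, y is the line along which they close (so a half turn about z gives the same grasp; the last joint's range is limited). The gripper opens to 91 mm and grips with 3 to 60 N. Pads are 32 mm wide; open, the fingers measure 118 mm over their backs; the gripper's body (76 mm by 178 mm) begins 60 mm behind the grasp point.
Start: joints at [1.147, 0.494, 1.345, -0, 1.302, -0.096], TCP at [0.201, 0.592, 0.214] pointing down, gripper open.
Joint ranges: [-2.91, 2.91], [-0.82, 2.16], [0.22, 2.67], [-1.22, 4.37], [0.12, 2.79], [-3.08, 3.08]. Speed limits (rad/s): [1.89, 1.89, 2.57, 3.01, 3.01, 3.01].

INTERFACE

Orientations are given as a unit quaternion [x, y, z, w].
In Python, from workcell import manip gives the robot as it stands.
- The arm moves only by the shell command python3 -m jog 'ROWS' [OPENING] [FORCE]. ROWS is JSON, a list of rows, each a list of 4 numbers: the shift along the tool's x, y, z in units of 0.4 m (1.0 is 0.4 m), then the turn about the tool's z in units of pi/2 rad (1.0 is pi/2 rad). A call has 1 to 8 rows; each row is the pose to reach, as a shift and turn from the pose commanded when the call began, along the tool's axes at that moment; what a row does not reach only later rows make up. A row lasts 1/12 s, in which the tool goes at most 41.7 mm and 7.16 degrees, less where a joint would pass 70% of its speed; a pose out of reach is approached as far as the arm can. A call with a number of a shift or a turn outside -1 to 1 is refused whole. A call with a gripper value outside its range is refused whole. OPENING is the gripper's target within -1 to 1 (fully open at 1, half-way at 0, shut at -1), set as the call begins (- or left out, the last holds). The fingers move at their own pace and stop on an object; FORCE is the grip in N (left out, the last holds). Time passes only in rows, so rows that repeat a pose let the fingers close. It gives the time, the measured TCP pose, the force, the opening and the grip force at its end, in the units of the state.
- manip.get_state(): the state, without advancing time (a new reading comes with each control period).
- manip.grab_frame(name): name is "scene" or "top" or "wrist"; returns (picture, depth): 420x560x3 uint8, red, green, blue; 420x560 float32, m along the optical axis (not along the pixel's ray), 0 where there is no reading.
- manip.calibration(name): a dict with "camera_matrix" (3x3 intrinsics, pixels), "D" ([k1, k2, p1, p2, k3] as OpenCV has them; the pictures are not rectified), "rvec" (rotation vector, rad) and "tvec" (3), from world to camera coordinates, as OpenCV has them. Camera axes: x right, y down, z forward; pixel columns grow to the right and rows downward; lengths in m; the calibration is good to about 2 mm. A picture is of the moment at which its call begins: read the wrist's pose just before it. calibration takes no time and is no camera call; for the wrist camera it gives the pose at the moment of the call.
- manip.hand_in(): hands the job in; it is judged then, once.
Trained networks look in the newest picture that a camera, given by its name, has taken for a name from the list of things; names that differ only in an ending like _2 or _b are one class to them, and where a whole thing is asked for, a point or a joint stands for the part that bears it (a point fixed in the world has none). Each returns a list of dicts, best first, with "conf" (0 to 1); they miss things now and then, are a little off and sometimes report something else, mostly with a low value. They report only what shows in the picture. A call takes as long as a camera call.
- manip.regions_of(camera, label): "mask" (420x560 bool, what is visible of it) and "box" ([left, top, width, height] in pixels, round what is visible of it).
- manip.pinpoint(camera, label): "uv" ([column, row] in pixels: a listed point, or the origin of a listed thing).
The state is a dict: "time_s": time; "q": joint angles; "joint_velocities": joint speeds; "joint_torque": joint torques, N m; "tool_pos": TCP position; "ee_rot": TCP orientation; "contact_force": force on the tool from outside, world axes, zero at the start; "ft_torque": the same for the moment, N m; "finger_gap": finger opening in m; "grip_force": force on a finger pad.
Only numpy, scipy, OpenCV 4.12 (cv2) and the standard library are available. Lean on these libraries where they do the work, as an engineer would, in place of code of your own. Each camera call takes 0.05 s, during which the arm holds its last target. There are 200 camera calls.

## Working session

There is one attempt and no reset: what is moved stays moved. The work goes in short steps, Python scripts to look and compute and a shell command to move; the robot and the scene stay as the last step left them, time stands still between calls to the robot, and variables do not carry over. Pictures are saved under pics/ and viewed, at most 10 in all, crops included, and the job is handed in when it is done.

```bash
mkdir -p pics; cat > h.py <<'E'
import numpy as np, cv2
from workcell import manip
def ray(cam,uv):
    c=manip.calibration(cam);K=np.array(c["camera_matrix"]);D=np.array(c["D"])
    R=cv2.Rodrigues(np.array(c["rvec"],float))[0];t=np.array(c["tvec"],float).ravel()
    p=cv2.undistortPoints(np.array([[uv]],float),K,D)[0,0]
    return -R.T@t, R.T@np.array([p[0],p[1],1.])
def atz(cam,uv,z):
    o,d=ray(cam,uv); return o+d*(z-o[2])/d[2]
E
python3 - <<'E'
from h import *
s=manip.get_state();print({k:np.round(v,4) for k,v in s.items()})
im={}
for c in("top","scene"):
    im[c]=manip.grab_frame(c)[0]
    for n,z in(("carriage_grip",.069),("carriage_front",.032),("carriage",.014),("pointer",.014),("rail",.014),("tin_1",0),("cup_green",0),("kraft_box_2",0)):
        for r in manip.pinpoint(c,n)[:1]: print(c,n,r["conf"],np.round(r["uv"]),atz(c,r["uv"],z).round(4))
cv2.imwrite("pics/a.png",im["top"][:,:,::-1]);cv2.imwrite("pics/b.png",im["scene"][:,:,::-1])
print(manip.get_state()["time_s"])
E
```

```text
{'time_s': np.float64(0.0), 'q': array([ 1.1475,  0.4942,  1.3461,  0.    ,  1.3025, -0.0955]), 'joint_velocities': array([ 0.0005,  0.0001, -0.0017, -0.0006, -0.0004, -0.0011]), 'joint_torque': array([ 2.50000e-03, -8.78804e+01, -3.81843e+01,  7.09000e-02,
        5.28000e-02, -1.00000e-04]), 'tool_pos': array([0.201 , 0.5914, 0.2133]), 'ee_rot': array([ 1.632e-01,  9.866e-01, -6.000e-04, -2.000e-04]), 'contact_force': array([-0.0822,  0.4941,  0.0164]), 'ft_torque': array([-0.0296,  0.0755, -0.0164]), 'grip_force': np.float64(0.0), 'finger_gap': np.float64(0.0914)}
top carriage_grip 0.55 [293. 221.] [0.531 0.125 0.069]
top carriage_front 0.94 [284. 220.] [0.5338 0.1427 0.032 ]
top carriage 0.71 [293. 222.] [0.5322 0.1211 0.014 ]
top pointer 0.52 [259. 222.] [0.5309 0.1961 0.014 ]
top rail 0.92 [248. 221.] [0.5342 0.2192 0.014 ]
top tin_1 0.95 [265. 288.] [0.3872 0.1809 0.    ]
top cup_green 0.96 [190. 140.] [0.7137 0.3497 0.    ]
top kraft_box_2 0.95 [265. 160.] [0.6701 0.1824 0.    ]
scene carriage_grip 0.85 [287. 244.] [0.5382 0.1251 0.069 ]
scene carriage_front 0.59 [279. 257.] [0.5344 0.1379 0.032 ]
scene carriage 0.82 [287. 268.] [0.5321 0.1189 0.014 ]
scene pointer 0.5 [255. 250.] [0.5406 0.1924 0.014 ]
scene rail 0.67 [245. 246.] [0.5384 0.214  0.014 ]
scene tin_1 0.73 [215. 314.] [0.3901 0.1778 0.    ]
scene cup_green 0.98 [242. 179.] [0.7163 0.3372 0.    ]
scene kraft_box_2 0.68 [293. 215.] [0.6742 0.184  0.    ]
0.9
```

View pics/a.png

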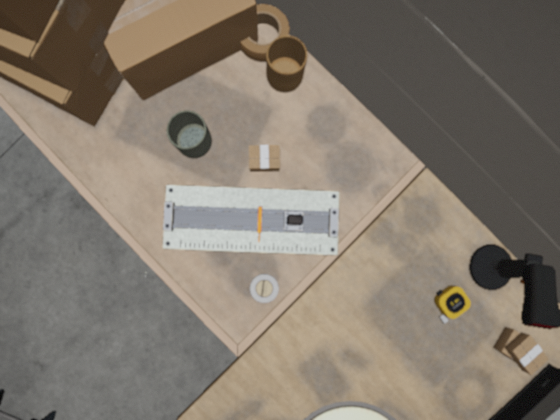

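View pics/b.png

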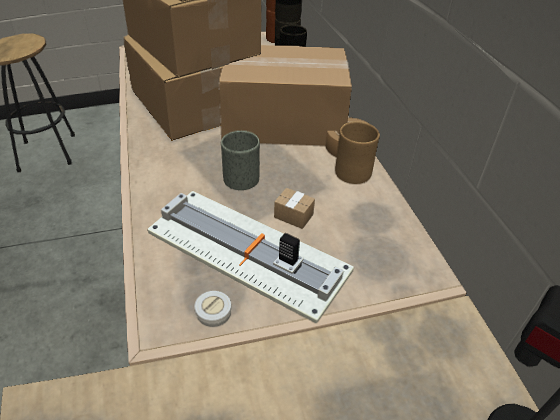

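Top view: the rail runs roughly along world +y, with end blocks at about (168,217) and (333,222). The pointer is at (260,222) and the grip at (294,220). I'll get the rail direction and grip position more precisely, and the first move in tool axes.

```bash
cat > fit.py <<'E'
from h import *
from scipy.spatial.transform import Rotation as Ro
def tool():
    s=manip.get_state();return np.array(s["tool_pos"]),Ro.from_quat(s["ee_rot"])
def togo(p,ang):
    t,R=tool();d=R.inv().apply(np.array(p)-t);x=R.apply([1,0,0])
    a=np.arctan2(x[1],x[0]);return (d/.4).round(4),round(float((a-ang+np.pi)%(2*np.pi)-np.pi)/(np.pi/2),4)
E
python3 - <<'E'
from fit import *
for c in("top","scene"):
    im,d=manip.grab_frame(c)
    r=manip.regions_of(c,"rail")
    for q in r[:1]:
        ys,xs=np.nonzero(q["mask"]);k=np.c_[xs,ys][::7]
        w=np.array([atz(c,u,.02)[:2] for u in k]);rc=cv2.minAreaRect(w.astype(np.float32)*1000)
        b=cv2.boxPoints(rc);print(c,q["conf"],rc,b.round(1).tolist())
    for q in manip.regions_of(c,"carriage_grip")[:1]: print(q["box"],q["conf"])
    for n,z in(("carriage_grip",.069),("carriage_front",.032),("carriage",.014),("pointer",.014)):
        for r in manip.pinpoint(c,n)[:1]: print(c,n,r["conf"],atz(c,r["uv"],z).round(4))
for a in (90,92,94): print(togo([.532,.124,.214],np.radians(a)))
E
```

```text
top 0.68 ((537.2977294921875, 212.6501007080078), (334.11944580078125, 51.835418701171875), 87.88663482666016) [[505.20001220703125, 46.70000076293945], [557.0, 44.70000076293945], [569.4000244140625, 378.6000061035156], [517.5999755859375, 380.6000061035156]]
[285.9, 210.2, 18.5, 22.6] 0.69
top carriage_grip 0.68 [0.5294 0.1189 0.069 ]
top carriage_front 0.87 [0.5333 0.1387 0.032 ]
top carriage 0.76 [0.5415 0.1157 0.014 ]
top pointer 0.7 [0.543  0.1994 0.014 ]
scene 0.62 ((540.636474609375, 213.93832397460938), (331.66259765625, 58.26091766357422), 88.2828598022461) [[506.5, 49.099998474121094], [564.7999877929688, 47.29999923706055], [574.7000122070312, 378.79998779296875], [516.5, 380.6000061035156]]
[273.2, 229.7, 27.9, 40.5] 0.96
scene carriage_grip 0.93 [0.5362 0.1208 0.069 ]
scene carriage_front 0.76 [0.5366 0.1417 0.032 ]
scene carriage 0.95 [0.5341 0.117  0.014 ]
scene pointer 0.47 [0.5382 0.1933 0.014 ]
(array([-1.1594e+00, -8.4080e-01, -2.0000e-04]), 0.7913)
(array([-1.1594e+00, -8.4080e-01, -2.0000e-04]), 0.7691)
(array([-1.1594e+00, -8.4080e-01, -2.0000e-04]), 0.7469)
```

```bash
python3 -m jog '[[-0.65,-0.47,0,0.62],[-0.65,-0.47,0,0.62],[-0.65,-0.47,0,0.62],[-0.65,-0.47,0,0.62],[-0.65,-0.47,0,0.62],[-0.65,-0.47,0,0.62],[-0.65,-0.47,0,0.62],[-0.65,-0.47,0,0.62]]' 1
python3 -c "
from fit import *
print(togo([.534,.121,.16],np.radians(87.9)))"
```

```text
time_s: 2.27
tool_pos: [0.3883, 0.3274, 0.2141]
ee_rot: [0.609, 0.793, 0.0, 0.0]
contact_force: [0.2, 0.9, 0.5]
finger_gap: 0.0912
grip_force: 0.0
(array([-0.5927,  0.2185,  0.1356]), 0.1899)
```

```bash
python3 -m jog '[[-0.593,0.219,0.12,0.19],[-0.593,0.219,0.12,0.19],[-0.593,0.219,0.12,0.19],[-0.593,0.219,0.12,0.19],[-0.593,0.219,0.12,0.19],[-0.593,0.219,0.12,0.19],[-0.593,0.219,0.12,0.19],[-0.593,0.219,0.12,0.19]]'
python3 - <<'E'
from fit import *
im,d=manip.grab_frame("wrist")
for n,z in(("carriage_grip",.069),("carriage_front",.032),("carriage",.014),("pointer",.014)):
    for r in manip.pinpoint("wrist",n)[:2]: print(n,r["conf"],np.round(r["uv"]),atz("wrist",r["uv"],z).round(4))
cv2.imwrite("pics/c.png",im[:,:,::-1])
print(togo([.534,.121,.05],np.radians(87.9)))
E
```

```text
time_s: 2.93
tool_pos: [0.5356, 0.1223, 0.1653]
ee_rot: [0.719, 0.695, -0.0, -0.0]
contact_force: [-0.3, 0.1, 0.2]
finger_gap: 0.0912
grip_force: 0.0
carriage_grip 0.67 [277. 215.] [0.5347 0.1218 0.069 ]
carriage_front 0.74 [275. 183.] [0.5335 0.1423 0.032 ]
carriage 0.6 [281. 194.] [0.539  0.1273 0.014 ]
carriage 0.2 [278. 182.] [0.536 0.14  0.014]
pointer 0.61 [279. 122.] [0.5385 0.1975 0.014 ]
(array([-0.012 ,  0.0009,  0.2906]), 0.0056)
```

View pics/c.png

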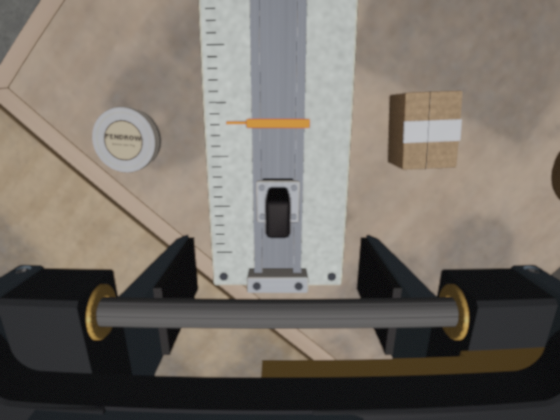

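The wrist view shows the grip at (277,215) between the fingers, the rail vertical in the image, and the pointer ahead at (278,123). I'll descend now.

```bash
python3 -c "
from fit import *
print(tool()[0],togo([.5347,.1215,.05],np.radians(87.9)))"
python3 -m jog '[[-0.006,0,0.1,0.005],[-0.006,0,0.2,0.005],[-0.006,0,0.285,0.005],[-0.006,0,0.285,0.005],[-0.006,0,0.285,0.005],[-0.006,0,0.285,0.005],[-0.006,0,0.285,0.005]]'
python3 -c "
from fit import *
print(tool()[0],togo([.5347,.1215,.05],np.radians(87.9)))"
```

```text
[0.53374331 0.12579076 0.16624522] (array([-0.0107,  0.0026,  0.2906]), 0.0056)
time_s: 3.77
tool_pos: [0.5356, 0.1228, 0.0542]
ee_rot: [0.72, 0.694, 0.001, 0.001]
contact_force: [-0.1, 0.4, -0.8]
finger_gap: 0.0908
grip_force: 0.0
[0.53559765 0.12279746 0.05421632] (array([-0.0033, -0.0022,  0.0105]), 0.0)
```

```bash
python3 -m jog '[[0,0,0.008,0],[0,0,0.008,0],[0,0,0.008,0],[0,0,0.008,0],[0,0,0.008,0],[0,0,0.008,0],[0,0,0.008,0],[0,0,0.008,0]]' -1 40
python3 -m jog '[[0,0,0,0],[0,0,0,0],[0,0,0,0],[0,0,0,0]]'
```

```text
time_s: 4.43
tool_pos: [0.5343, 0.1222, 0.0487]
ee_rot: [0.72, 0.694, -0.0, -0.0]
contact_force: [-0.3, -0.4, 0.5]
finger_gap: 0.0408
grip_force: 0.0
time_s: 4.77
tool_pos: [0.5359, 0.1222, 0.0488]
ee_rot: [0.72, 0.694, 0.001, 0.001]
contact_force: [8.6, -1.4, -5.5]
finger_gap: 0.0198
grip_force: 40.0
```

```bash
python3 -m jog '[[0.02,0,0,0],[0.04,0,0,0],[0.06,0,0,0],[0.08,0,0,0],[0.095,0,0,0],[0.11,0,0,0],[0.12,0,0,0],[0.125,0,0,0]]'
python3 -m jog '[[0.01,0,0,0],[0.02,0,0,0],[0.03,0,0,0],[0.04,0,0,0],[0.05,0,0,0],[0.06,0,0,0],[0.07,0,0,0],[0.075,0,0,0]]'
```

```text
time_s: 5.43
tool_pos: [0.5377, 0.1726, 0.0489]
ee_rot: [0.72, 0.694, 0.001, 0.001]
contact_force: [8.2, -3.3, -4.0]
finger_gap: 0.0199
grip_force: 40.0
time_s: 6.1
tool_pos: [0.5387, 0.2024, 0.0488]
ee_rot: [0.72, 0.694, 0.001, 0.001]
contact_force: [6.3, -2.6, -3.2]
finger_gap: 0.0198
grip_force: 40.0
```

```bash
python3 -m jog '[[0.0025,0,0,0],[0.005,0,0,0],[0.0075,0,0,0],[0.01,0,0,0],[0.0125,0,0,0],[0.015,0,0,0],[0.0175,0,0,0],[0.02,0,0,0]]'
```

```text
time_s: 6.77
tool_pos: [0.539, 0.2101, 0.0488]
ee_rot: [0.72, 0.694, 0.001, 0.001]
contact_force: [6.8, -3.1, -4.2]
finger_gap: 0.0196
grip_force: 40.0
```

```bash
python3 -m jog '[[0.002,0,0,0],[0.004,0,0,0],[0.006,0,0,0],[0.008,0,0,0],[0.01,0,0,0],[0.012,0,0,0],[0.014,0,0,0],[0.016,0,0,0]]'
```

```text
time_s: 7.43
tool_pos: [0.5392, 0.2165, 0.0489]
ee_rot: [0.72, 0.694, 0.001, 0.001]
contact_force: [7.3, -3.6, -3.9]
finger_gap: 0.0202
grip_force: 40.0
```

```bash
python3 -m jog '[[0.002,0,0,0],[0.004,0,0,0],[0.006,0,0,0],[0.008,0,0,0],[0.01,0,0,0],[0.012,0,0,0],[0.014,0,0,0],[0.016,0,0,0]]'
```

```text
time_s: 8.1
tool_pos: [0.5393, 0.2222, 0.0488]
ee_rot: [0.72, 0.694, 0.0, 0.001]
contact_force: [8.4, -10.1, -1.4]
finger_gap: 0.0198
grip_force: 40.0
```

```bash
python3 - <<'E'
from workcell import manip
s=manip.get_state();print(s["contact_force"],s["tool_pos"])
E
```

```text
[  8.35857512 -10.08589054  -1.4046855 ] [0.53933833 0.22219533 0.04884144]
```

The force has jumped from 3.5 N to 10 N, so the carriage is bound. I'll hold briefly to confirm.

```bash
python3 -m jog '[[0.001,0,0,0],[0.001,0,0,0],[0.001,0,0,0],[0.001,0,0,0],[0.001,0,0,0]]'
```

```text
time_s: 8.52
tool_pos: [0.5394, 0.2226, 0.0488]
ee_rot: [0.72, 0.694, 0.0, 0.001]
contact_force: [8.1, -8.1, -3.1]
finger_gap: 0.0197
grip_force: 40.0
```

```bash
python3 -m jog '[[0.001,0,0,0],[0.002,0,0,0],[0.003,0,0,0],[0.004,0,0,0],[0.004,0,0,0],[0.004,0,0,0],[0.004,0,0,0],[0.004,0,0,0]]'
```

```text
time_s: 9.18
tool_pos: [0.5394, 0.224, 0.0489]
ee_rot: [0.72, 0.694, 0.0, 0.001]
contact_force: [8.4, -10.1, -2.1]
finger_gap: 0.0202
grip_force: 40.0
```

Firmly bound at about 10 N. I'll back off 20 mm.

```bash
python3 -m jog '[[-0.005,0,0,0],[-0.015,0,0,0],[-0.025,0,0,0],[-0.035,0,0,0],[-0.045,0,0,0],[-0.052,0,0,0],[-0.052,0,0,0],[-0.052,0,0,0]]'
python3 - <<'E'
from fit import *
im,d=manip.grab_frame("wrist")
for n,z in(("carriage_grip",.069),("carriage_front",.032),("pointer",.014)):
    for r in manip.pinpoint("wrist",n)[:1]: print(n,r["conf"],np.round(r["uv"]),atz("wrist",r["uv"],z).round(4))
cv2.imwrite("pics/d.png",im[:,:,::-1])
E
```

```text
time_s: 9.85
tool_pos: [0.5387, 0.204, 0.0488]
ee_rot: [0.72, 0.694, 0.001, 0.001]
contact_force: [6.8, -2.4, -3.9]
finger_gap: 0.0199
grip_force: 40.0
carriage_grip 0.69 [275. 282.] [0.538 0.203 0.069]
carriage_front 0.62 [277. 219.] [0.5402 0.2243 0.032 ]
pointer 0.89 [275. 172.] [0.5399 0.2486 0.014 ]
```

View pics/d.png

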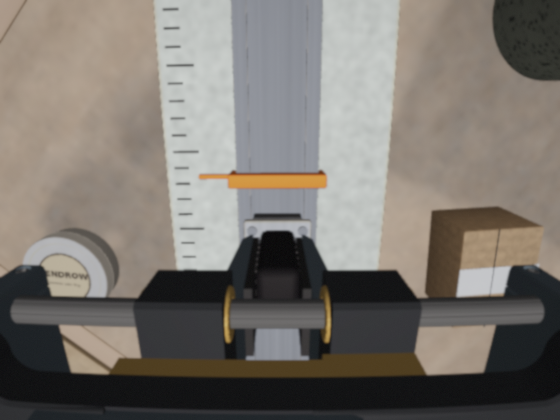

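The carriage front is at row 219 and the pointer at row 172 to 180. That puts the pointer origin about 45 mm ahead, which is right. I'll release and lift.

```bash
python3 -m jog '[[0,0,0,0],[0,0,0,0],[0,0,0,0],[0,0,0,0],[0,0,0,0],[0,0,0,0],[0,0,0,0],[0,0,0,0]]' 0.3
python3 -m jog '[[0,0,-0.04,0],[0,0,-0.1,0],[0,0,-0.18,0],[0,0,-0.26,0],[0,0,-0.32,0],[0,0,-0.32,0],[0,0,-0.32,0],[0,0,-0.32,0]]'
python3 - <<'E'
from fit import *
im,d=manip.grab_frame("wrist")
for n,z in(("carriage_grip",.069),("carriage_front",.032),("carriage",.014),("pointer",.014)):
    for r in manip.pinpoint("wrist",n)[:1]: print(n,r["conf"],np.round(r["uv"]),atz("wrist",r["uv"],z).round(4))
cv2.imwrite("pics/e.png",im[:,:,::-1])
E
```

```text
time_s: 10.72
tool_pos: [0.5373, 0.2042, 0.0487]
ee_rot: [0.72, 0.694, -0.0, -0.0]
contact_force: [0.9, 0.5, 0.2]
finger_gap: 0.0595
grip_force: 0.0
time_s: 11.38
tool_pos: [0.5369, 0.2041, 0.1762]
ee_rot: [0.72, 0.694, -0.0, -0.0]
contact_force: [-0.7, 0.1, 0.1]
finger_gap: 0.0594
grip_force: 0.0
carriage_grip 0.63 [281. 209.] [0.5404 0.2034 0.069 ]
carriage_front 0.56 [281. 179.] [0.5414 0.223  0.032 ]
carriage 0.65 [282. 195.] [0.5424 0.2028 0.014 ]
pointer 0.56 [278. 151.] [0.5402 0.2476 0.014 ]
```

View pics/e.png

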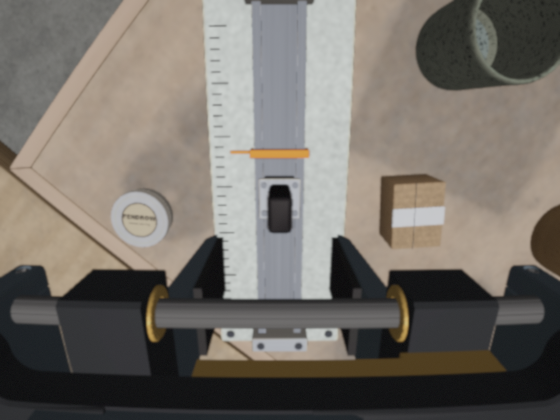

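The carriage is released, with its front at (280,178) and the pointer at (278,153). The pointer origin is about 45 mm ahead, and nothing else has moved.

```bash
python3 -c "
from workcell import manip
print(manip.hand_in())"
```

```text
the job is handed in; nothing more can be done
None
```

The carriage was pushed until it bound (about 10 N total push), then backed off to about 2 cm clear of the pointer and released, and the job is handed in (no verdict was shown).

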